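Close a two-part plaster mould and hold it in the corner of the strapping board

TASK

Close the two-part plaster vase mould so that it can be taped shut: pick up the loose top half, turn it so that its pouring mouth comes over the mouth of the lower half lying on the strapping board, and seat it fully on the lower half's three locating domes. Then slide the closed mould home into the corner of the board, with the lower half flat on the board and pressed firmly and squarely against both wooden stops at once, and finish like that: still gripping the top half and still pushing into the corner. Leave the small leaf mould where it lies.

Things in the scene. Friction and masses are not known exactly. Their poses are not given: they have to be found in the camera images.
- mould_top_centre (a point): centre, half-way up, of the loose top half: white plaster block 104 (its x) x 64 (y) x 30 mm, 0.28 kg, grip across the 64. Lies on the table left or right of the board (the leaf mould has the other place), back up, turned up to 100 degrees. Two corners cut off 12 mm at its mouth end (-x). Underside sockets, 15 mm wide, 8 deep, at x,y = (36,21) (36,-21) (-30,21) mm fit the lower half's domes
- mould_top_mouth (a point): middle of the top half's pouring mouth, in its underside at the end with the cut corners: 52 mm along -x from its centre, 15 mm below it. The back of this half shows two shallow cross grooves
- mould_base_centre (a point): centre, half-way up, of the lower half, loose on the board: white plaster block 104 (its x) x 64 (y) x 30 mm without domes, 0.28 kg, hollow vase shape up. Starts 25 to 45 mm from its home in x and in y, up to 17 degrees askew. Three domes, 12 mm wide, 6.5 high, stand on it at x,y = (36,21) (36,-21) (-30,21) mm: 1.5 mm play in the sockets. Seated, the top half's centre is 30 mm above it
- mould_base_mouth (a point): middle of the lower half's pouring mouth, in its upper face at the end with the cut corners: 52 mm along -x from its centre, 15 mm above it; this end faces roughly to the robot
- board: strapping board, fixed: smooth waxed plywood 180 (its x) x 155 (y) x 12 mm; origin in the middle of its underside on the table, x away from the robot, y left, z up. Two stops form a square corner at its far right. The lower half is home with its centre at (18, -27.5, 27) mm in this frame and its x along the board's x, mouth towards the robot
- far_stop: dark wooden bar fixed along the board's far edge, 20 (x) x 130 (y) mm, 20 mm high above the board's face; origin in the middle of its underside. Its stopping face is 10 mm nearer the robot (x = 70 mm in the board's frame) and meets the square end of the lower half
- side_stop: dark wooden bar fixed along the board's right edge, 143 (x) x 18 (y) mm, 20 mm high above its face; origin mid-underside. Stopping face 9 mm to the left (y = -59.5 mm in the board's frame), meets the lower half's right long side. Both stops are lower than the lower half. Sliding the closed mould takes 1 to 5 N; in the corner rubbing eats some N of a push, so push 10 N or more each way
- sprig_mould_centre (a point): centre of the small leaf mould, no part of the job: white plaster block 78 x 58 x 24 mm, corners square, a leaf-shaped hollow in its upper face

How it is judged:
By the outcome, as a careful person would: the job done as asked, in the order asked, and still so for the second after the job is handed in, while the arm keeps its last pose, push and grip.
It also fails if it takes over 48 s, if anything falls off the work surface, if the arm or the gripper's body presses on something with over 40 N, if the wrist force passes 120 N, or if a joint passes its speed limit or range.

ROBOT

A 6-joint arm with a two-finger parallel gripper is mounted at the origin on a cart in front of the work surface, level with it; the furniture and walls round the work are solid. World frame = base frame: x ahead of the robot, y to its left, z up, the work surface at z = 0. Lengths are in m, angles in degrees, forces in N, time in s.
With the tool pointing down it reaches from about 0.375 to 0.9 m from the base axis. Payload 3.1 kg.
Tool frame: the origin (TCP) lies midway between the tips of the shut fingers; the grasp point (between the pads) lies 19 mm behind it; z points along the fingers, y is the line along which they close (so a half turn about z gives the same grasp; the last joint's range is limited). The gripper opens to 87 mm and grips with 3 to 60 N. Pads are 19 mm wide; open, the fingers measure 117 mm over their backs; the gripper's body (75 mm by 190 mm) begins 51 mm behind the grasp point.
Start: joints at [64.544, 30.224, 82.088, -0, 67.689, -10.227], TCP at [0.164, 0.603, 0.194] pointing down, gripper open.
Joint ranges: [-176.69, 176.69], [-43.24, 126.21], [12.49, 139.97], [-82, 262], [0, 151.66], [-163.58, 163.58]. Speed limits (degrees/s): [159.86, 159.86, 180, 180, 180, 180].

INTERFACE

Orientations are given as a 3x3 rotation matrix whose columns are the frame's x, y, z axes.
In Python, from rig import read_state, capture, camera_info, hand_in gives the robot as it stands.
- The arm moves only by the tool drive_tool, never from a script. Its argument "motion" is a list of rows, each a list of 2 entries, a list of its own where there are three numbers: the shift along the tool's x, y, z in mm, then the turn, a rotation vector about the tool's x, y, z in rad. A call has 1 to 5 rows; each row shifts and turns the commanded pose from where the row before left it, along the tool's axes as they then stand; what a row does not reach is not made up. A row lasts 1/10 s, in which the tool goes at most 50 mm and 8.59 degrees, less where a joint would pass 70% of its speed; a pose out of reach is approached as far as the arm can. A call is refused whole if a number of a shift passes 50 or a number of a turn 0.15, either way. A call with a gripper value outside its range is refused whole. "gripper" is the opening, from 0 (shut) to 1 (fully open), set as the call begins (left out, the last holds). The fingers move at their own pace and stop on an object; the grip force is fixed at half the most. Time passes only in rows, so rows that do not move let the fingers close. It gives the time, the measured TCP pose, the force, the opening and the grip force at its end, in the units of the state.
- read_state(): the state, without advancing time (a new reading comes with each control period).
- capture(name): name is "side" or "top" or "wrist"; returns the picture (384x512x3 uint8, red, green, blue); there is no depth.
- camera_info(name): a dict with "fovy" (degrees; the focal length in pixels is half the picture's height over the tangent of half this angle, whatever the lens; pixels are square), "cx", "cy" (the principal point, pixels), "xyz" and "orientation" of the camera in the world; the wrist camera has in their place "T_tool_cam" (4x4, takes a point from camera to tool coordinates, whose origin is the TCP and whose axes are the flange's). Camera axes: x right, y down, z forward; pixel columns grow to the right and rows downward; lengths in m; the calibration is good to about 2 mm. The wrist camera is an equidistant fisheye: a pixel r from the principal point sees the ray r / f radians off the axis. A picture is of the moment at which its call begins: read the wrist's pose just before it. camera_info takes no time and is no camera call.
- hand_in(): hands the job in; it is judged then, once.
The state is a dict: "time_s": time; "joint_positions": joint angles; "qvel": joint speeds; "tau": joint torques, N m; "position": TCP position; "tcp_rot": TCP orientation; "force": force on the tool from outside, world axes, zero at the start; "moment": the same for the moment, N m; "opening": opening from 0.0 (shut) to 1.0 (fully open); "grasp_force": force on a finger pad.
Only numpy, scipy, OpenCV 4.12 (cv2) and the standard library are available. Lean on these libraries where they do the work, as an engineer would, in place of code of your own. Each camera call takes 0.05 s, during which the arm holds its last target. There are 200 camera calls.

## Working session

There is one attempt and no reset: what is moved stays moved. The work goes in short steps, Python scripts to look and compute and a tool call to move; the robot and the scene stay as the last step left them, time stands still between calls to the robot, and variables do not carry over. Pictures are saved under pics/ and viewed, at most 10 in all, crops included, and the job is handed in when it is done.

Besides the shell and the picture viewer there is one more tool, called by a JSON object that holds its "fn" and its "kwargs", one argument or row to a line. drive_tool: Moves the arm, as the interface text tells. Its arguments: {"type":"object","properties":{"motion":{"type":"array","items":{"type":"array"}},"gripper":{"type":"number"}},"required":["motion"]}

```bash
mkdir -p pics; ls; python3 - <<'E'
from rig import *
import cv2,numpy as np
np.set_printoptions(precision=4,suppress=True)
s=read_state();print(s)
for n in("top","side","wrist"):
    print(n,camera_info(n)); cv2.imwrite(f"pics/{n}0.png",capture(n)[:,:,::-1])
a=cv2.imread("pics/top0.png");b=cv2.imread("pics/side0.png")
cv2.imwrite("pics/top0b.png",cv2.resize(a,(800,600),interpolation=cv2.INTER_CUBIC))
E
```

```text
pics
{'time_s': 0.0, 'joint_positions': array([ 64.5441,  30.278 ,  82.1568,  -0.0002,  67.6896, -10.2272]), 'qvel': array([ 0.1245,  0.0243,  0.0668,  0.0264, -0.0391,  0.0409]), 'tau': array([ -0.0003, -44.0043, -17.659 ,   0.0632,   0.0585,  -0.0002]), 'position': array([0.1638, 0.6023, 0.193 ]), 'tcp_rot': array([[-0.9649,  0.2627, -0.0009],
       [ 0.2627,  0.9649, -0.002 ],
       [ 0.0004, -0.0021, -1.    ]]), 'force': array([ 1.0545,  0.0795, -0.4224]), 'moment': array([0.0203, 0.0134, 0.0072]), 'grasp_force': 0.0, 'opening': 0.9969193964867363}
top {'fovy': 52.09190635551661, 'cx': 256.0134055264467, 'cy': 183.46353423374345, 'xyz': array([0.3978, 0.2046, 0.9852]), 'orientation': array([[-0.0012, -0.9945,  0.1047],
       [-0.9999,  0.0023,  0.0104],
       [-0.0105, -0.1046, -0.9945]])}
side {'fovy': 46.029004068898104, 'cx': 252.8771495204024, 'cy': 184.558451343129, 'xyz': array([ 0.2957, -0.4855,  0.696 ]), 'orientation': array([[ 0.9581, -0.1982,  0.207 ],
       [-0.2864, -0.6422,  0.711 ],
       [-0.008 , -0.7405, -0.672 ]])}
wrist {'fovy': 65.70646984690485, 'cx': 250.83818433232327, 'cy': 194.52715825481258, 'T_tool_cam': array([[ 0.0006, -0.9586, -0.2847,  0.0775],
       [ 1.    ,  0.0008, -0.0008, -0.0001],
       [ 0.001 , -0.2847,  0.9586, -0.191 ],
       [ 0.    ,  0.    ,  0.    ,  1.    ]])}
```

View pics/top0b.png

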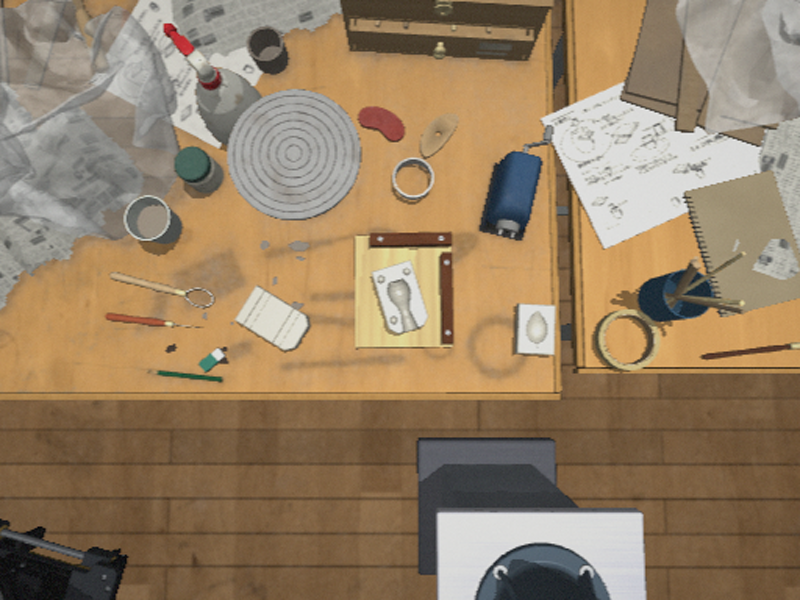

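The top view shows the loose top half left of the board, around (272,319), with its mouth (cut corners) towards the lower right. The base is on the board at (400,298), mouth towards the robot. The leaf mould is on the right at (535,330). Pixel positions are in the 800-wide picture.

```bash
cat > h.py <<'E'
from rig import *
import cv2,numpy as np
np.set_printoptions(precision=4,suppress=True)
def rays(n,px,st=None):
    c=camera_info(n);f=192/np.tan(np.radians(c["fovy"]/2))
    d=(np.atleast_2d(px)-[c["cx"],c["cy"]])/f
    if n=="wrist":
        r=np.linalg.norm(d,axis=1,keepdims=True)
        v=np.hstack([d*np.sinc(r/np.pi),np.cos(r)])
        T=c["T_tool_cam"];R=st["tcp_rot"]
        return st["position"]+R@T[:3,3],(R@T[:3,:3]@v.T).T
    v=np.hstack([d,np.ones((len(d),1))])
    return c["xyz"],(c["orientation"]@v.T).T
def toplane(n,px,z,st=None):
    o,v=rays(n,px,st); return o+v*((z-o[2])/v[:,2])[:,None]
def proj(n,P,st=None):
    c=camera_info(n);f=192/np.tan(np.radians(c["fovy"]/2));P=np.atleast_2d(P)
    if n=="wrist":
        T=c["T_tool_cam"];R=st["tcp_rot"]@T[:3,:3];o=st["position"]+st["tcp_rot"]@T[:3,3]
        v=(P-o)@R;r=np.hypot(v[:,0],v[:,1]);th=np.arctan2(r,v[:,2])
        return v[:,:2]/np.maximum(r,1e-9)[:,None]*(th*f)[:,None]+[c["cx"],c["cy"]]
    v=(P-c["xyz"])@c["orientation"];return v[:,:2]/v[:,2:]*f+[c["cx"],c["cy"]]
def white(im,thr=150,sat=60):
    h=cv2.cvtColor(im,cv2.COLOR_BGR2HSV);return ((h[...,2]>thr)&(h[...,1]<sat)).astype(np.uint8)
E
python3 - <<'E'
from h import *
im=cv2.imread("pics/top0.png");m=white(im)
n,l,st,c=cv2.connectedComponentsWithStats(m)
for nm,p,z in(("top",(174,204),.03),("base",(256,190),.042),("leaf",(343,220),.024)):
    y0,x0=p[1]-40,p[0]-40
    sub=l[p[1]-8:p[1]+8,p[0]-8:p[0]+8];k=np.bincount(sub[sub>0]).argmax()
    ys,xs=np.where(l==k);W=toplane("top",np.c_[xs,ys].astype(float),z)[:,:2]
    r=cv2.minAreaRect((W*1000).astype(np.float32));print(nm,st[k],r, W.mean(0))
# board corners px 800 scale
B=toplane("top",np.array([[355,347],[453,347],[355,236],[452,236]])*.64,.012);print(B)
E
python3 - <<'E'
import cv2
a=cv2.imread("pics/top0.png")[140:240,140:300]
cv2.imwrite("pics/c.png",cv2.resize(a,(800,500),interpolation=cv2.INTER_CUBIC))
E
```

```text
top [ 151  183   46   41 1084] ((450.12982177734375, 412.48480224609375), (102.91094970703125, 67.47686767578125), 59.02451705932617) [0.449 0.414]
base [ 238  167   36   46 1054] ((480.61383056640625, 214.41062927246094), (103.84577178955078, 64.29202270507812), 17.10959815979004) [0.4813 0.215 ]
leaf [331 194  25  33 745] ((432.9167785644531, 3.1065216064453125), (57.01056671142578, 77.31987762451172), 86.39141845703125) [0.4327 0.003 ]
[[0.4046 0.2859 0.012 ]
 [0.4044 0.1313 0.012 ]
 [0.5824 0.2871 0.012 ]
 [0.5819 0.1311 0.012 ]]
```

View pics/c.png

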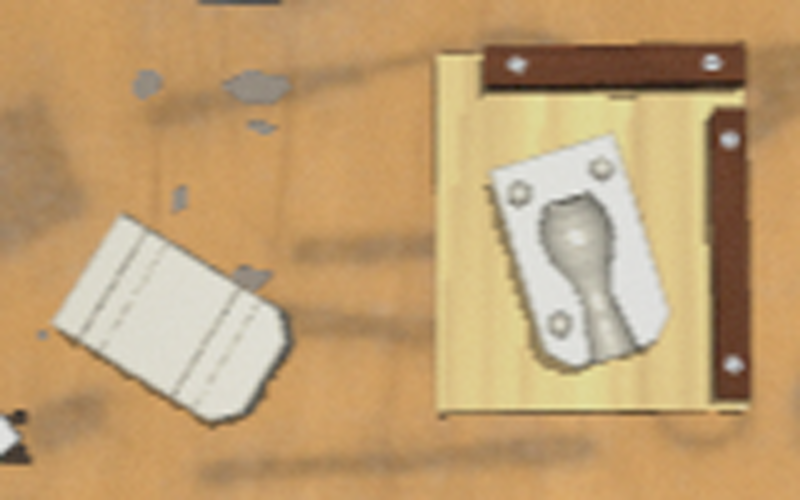

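```bash
cat >> h.py <<'E'
from scipy.spatial.transform import Rotation as Ro
def yawR(yaw):  # tool down, tool y at yaw (deg)
    a=np.radians(yaw);y=np.array([np.cos(a),np.sin(a),0]);z=np.array([0,0,-1.]);return np.c_[np.cross(y,z),y,z]
def plan(p,yaw,p0=None,R0=None,step=45):
    s=read_state();p0=s["position"] if p0 is None else np.array(p0);R0=s["tcp_rot"] if R0 is None else R0
    p=np.array(p);rv=Ro.from_matrix(R0.T@yawR(yaw)).as_rotvec()
    n=max(1,int(np.ceil(max(np.linalg.norm(p-p0)*1000/step,np.linalg.norm(rv)/.145))))
    R=R0
    for i in range(n):
        sh=R.T@(p-p0)/n*1000;print([[float(round(v,1)) for v in sh],[float(round(v,4)) for v in rv/n]]);R=R@Ro.from_rotvec(rv/n).as_matrix()
E
python3 -c "
from h import *
plan((.45,.413,.16),149)"
```

```text
[[-36.2, -12.0, 3.7], [-0.0001, -0.0001, -0.144]]
[[-34.1, -17.0, 3.7], [-0.0001, -0.0001, -0.144]]
[[-31.3, -21.7, 3.7], [-0.0001, -0.0001, -0.144]]
[[-27.9, -26.0, 3.7], [-0.0001, -0.0001, -0.144]]
[[-23.9, -29.7, 3.7], [-0.0001, -0.0001, -0.144]]
[[-19.3, -32.9, 3.7], [-0.0001, -0.0001, -0.144]]
[[-14.4, -35.3, 3.7], [-0.0001, -0.0001, -0.144]]
[[-9.2, -37.0, 3.7], [-0.0001, -0.0001, -0.144]]
[[-3.8, -37.9, 3.7], [-0.0001, -0.0001, -0.144]]
```

{"fn": "drive_tool", "kwargs": {
  "motion": [
    [[-36,-12,3.7],[0,0,-0.144]],
    [[-34,-17,3.7],[0,0,-0.144]],
    [[-31.3,-21.7,3.7],[0,0,-0.144]],
    [[-28,-26,3.7],[0,0,-0.144]],
    [[-24,-29.7,3.7],[0,0,-0.144]]
  ],
  "gripper": 1
}}

```text
time_s: 0.65
position: [0.3239, 0.4969, 0.175]
tcp_rot: [[-0.896, -0.444, -0.0], [-0.444, 0.896, -0.0], [0.001, -0.0, -1.0]]
force: [0.2, 0.4, -0.3]
opening: 0.997
grasp_force: 0.0
```

{"fn": "drive_tool", "kwargs": {
  "motion": [
    [[-19.3,-33,3.7],[0,0,-0.144]],
    [[-14.4,-35.3,3.7],[0,0,-0.144]],
    [[-9.2,-37,3.7],[0,0,-0.144]],
    [[-4,-38,3.7],[0,0,-0.144]],
    [[0,0,0],[0,0,0]]
  ]
}}

```text
time_s: 1.15
position: [0.4548, 0.411, 0.1599]
tcp_rot: [[-0.517, -0.856, 0.002], [-0.856, 0.517, -0.001], [-0.0, -0.002, -1.0]]
force: [-0.3, -0.8, -0.3]
opening: 0.997
grasp_force: 0.0
```

```bash
python3 - <<'E'
from h import *
s=read_state();im=capture("wrist")[:,:,::-1].copy();np.save("s1.npy",s,allow_pickle=True);cv2.imwrite("pics/w1.png",im)
print(s["position"],s["tcp_rot"],s["force"])
print(proj("wrist",[s["position"],[.45,.413,.03]],s))
cv2.imwrite("pics/w1b.png",cv2.resize(im,(768,576)))
E
```

```text
[0.4548 0.411  0.1599] [[-0.5173 -0.8558  0.0018]
 [-0.8558  0.5173 -0.001 ]
 [-0.0001 -0.0021 -1.    ]] [-0.3234 -0.8424 -0.2766]
[[251.9003 224.3969]
 [256.4373 179.3233]]
```

View pics/w1b.png

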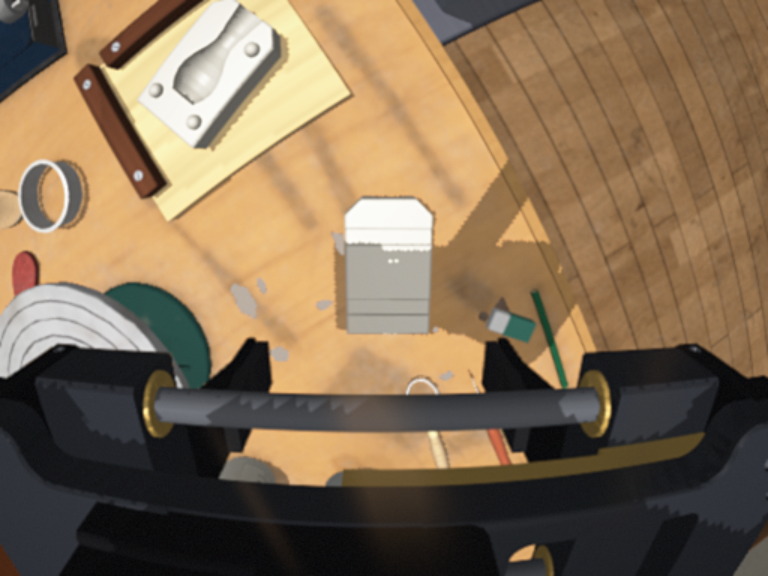

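The wrist view shows the top half nearly square to the gripper: square end at (346,333)-(431,333), mouth end at (362,197)-(417,197), in the 768-wide picture.

```bash
cat >> h.py <<'E'
from scipy.optimize import least_squares
OUT=np.array([[52,32],[52,-32],[-40,-32],[-52,-20],[-52,20],[-40,32]])
def fit(n,px,x0,z,pts,st=None):
    P0=np.asarray(pts,float)
    def f(q):
        a=np.radians(q[2]);R=np.array([[np.cos(a),-np.sin(a)],[np.sin(a),np.cos(a)]])
        return (proj(n,np.c_[P0[:,:2]@R.T/1000+q[:2],np.full(len(P0),z) if P0.shape[1]<3 else z+P0[:,2]/1000],st)-px).ravel()
    r=least_squares(f,x0,x_scale=[.01,.01,10]);return r.x,np.abs(r.fun).max()
E
python3 - <<'E'
from h import *
s=np.load("s1.npy",allow_pickle=True).item()
px=np.array([[346,333],[431,333],[433,212],[417,197],[362,197],[346,213]])/1.5
for o in (OUT,OUT*[1,-1]): print(fit("wrist",px,[.45,.413,59],.03,o,s))
# base: corners & domes
px=np.array([[196,147],[139,98],[279,43]])/1.5
print(fit("wrist",px,[.48,.214,17],.042,[[52,32],[52,-32],[-40,32]],s)) 
px=np.array([[194,117],[155,86],[252,44]])/1.5
print(fit("wrist",px,[.48,.214,17],.047,[[36,21],[36,-21],[-30,21]],s))
E
```

```text
(array([ 0.4468,  0.4145, 58.3546]), np.float64(58.86655097658658))
(array([ 0.4463,  0.4134, 58.989 ]), np.float64(0.9672640397506314))
(array([ 0.4767,  0.2152, 17.9359]), np.float64(1.0072290817234375))
(array([ 0.478 ,  0.213 , 17.8222]), np.float64(0.28051102127267313))
```

```bash
python3 -c "
from h import *
plan((.4475,.4135,.006),149,step=35)"
```

```text
[[0.3, 0.9, 30.8], [0.0, -0.0001, -0.0008]]
[[0.3, 0.9, 30.8], [0.0, -0.0001, -0.0008]]
[[0.3, 1.0, 30.8], [0.0, -0.0001, -0.0008]]
[[0.3, 1.0, 30.8], [0.0, -0.0001, -0.0008]]
[[0.3, 1.0, 30.8], [0.0, -0.0001, -0.0008]]
```

{"fn": "drive_tool", "kwargs": {
  "motion": [
    [[0.5,2.5,32],[0,0,-0.002]],
    [[0.5,2.5,32],[0,0,-0.002]],
    [[0.3,0,32],[0,0,0]],
    [[0.3,0,30],[0,0,0]],
    [[0,0,28],[0,0,0]]
  ]
}}

```text
time_s: 1.7
position: [0.4435, 0.4156, 0.0053]
tcp_rot: [[-0.511, -0.859, -0.001], [-0.859, 0.511, -0.0], [0.001, 0.001, -1.0]]
force: [0.7, -0.3, 0.9]
opening: 1.0
grasp_force: 0.0
```

{"fn": "drive_tool", "kwargs": {
  "motion": [
    [[0,0,0],[0,0,0]],
    [[0,0,0],[0,0,0]],
    [[0,0,0],[0,0,0]],
    [[0,0,0],[0,0,0]],
    [[0,0,0],[0,0,0]]
  ],
  "gripper": 0
}}

```text
time_s: 2.2
position: [0.446, 0.4156, 0.0082]
tcp_rot: [[-0.511, -0.859, 0.002], [-0.859, 0.511, 0.001], [-0.002, -0.001, -1.0]]
force: [0.4, -0.1, 0.7]
opening: 0.626
grasp_force: 0.0
```

{"fn": "drive_tool", "kwargs": {
  "motion": [
    [[0,0,0],[0,0,0]],
    [[0,0,0],[0,0,0]],
    [[0,0,0],[0,0,0]]
  ],
  "gripper": 0
}}

```text
time_s: 2.5
position: [0.4454, 0.415, 0.0068]
tcp_rot: [[-0.511, -0.859, 0.0], [-0.859, 0.511, 0.0], [-0.0, -0.0, -1.0]]
force: [0.1, 0.5, 0.6]
opening: 0.354
grasp_force: 0.0
```

```bash
python3 - <<'E'
from h import *
s=read_state();im=capture("wrist")[:,:,::-1].copy();np.save("s2.npy",s,allow_pickle=True)
print(s["position"],s["tcp_rot"],s["force"],s["opening"],s["grasp_force"])
cv2.imwrite("pics/w2b.png",cv2.resize(im,(768,576)))
E
```

```text
[0.4454 0.415  0.0068] [[-0.5114 -0.8594  0.0002]
 [-0.8594  0.5114  0.0001]
 [-0.0002 -0.0001 -1.    ]] [0.0536 0.5453 0.6384] 0.3538500723162787 0.0
```

View pics/w2b.png

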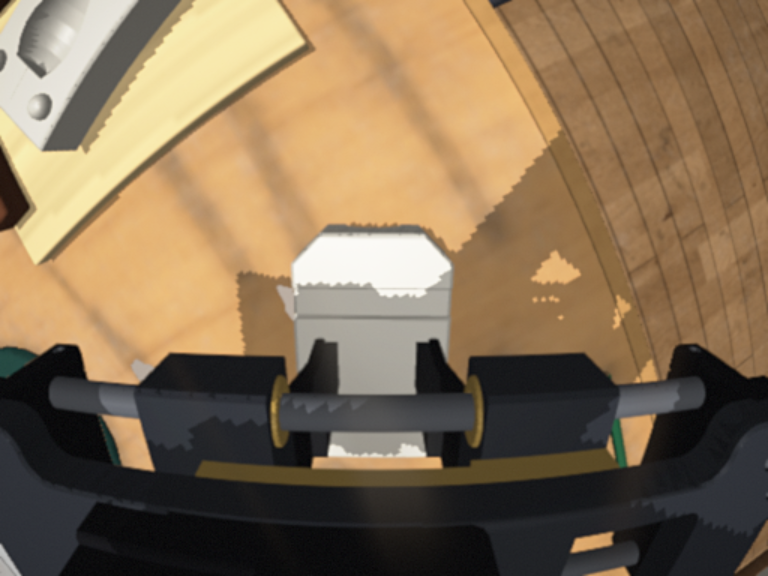

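Square on, the open view shows both fingertips at (330,345) and (425,345), which lie inside the block's outline (297-450) with no grip force. So the fingers are probably above the back, not beside it. I'll check the heights.

```bash
python3 - <<'E'
from h import *
O=(OUT*[1,-1])
def fz(px,pts,s,x0):
    P0=np.asarray(pts,float)
    def f(q):
        a=np.radians(q[2]);R=np.array([[np.cos(a),-np.sin(a)],[np.sin(a),np.cos(a)]])
        return (proj("wrist",np.c_[P0@R.T/1000+q[:2],np.full(len(P0),q[3])],s)-px).ravel()
    r=least_squares(f,x0,x_scale=[.01,.01,10,.01]);return r.x,np.abs(r.fun).max()
s=np.load("s1.npy",allow_pickle=True).item()
px=np.array([[346,333],[431,333],[433,212],[417,197],[362,197],[346,213]])/1.5
print(fz(px,O,s,[.447,.413,59,.03]))
s=np.load("s2.npy",allow_pickle=True).item()
px=np.array([[452,266],[424,234],[324,234],[293,266]])/1.5
print(fz(px,O[2:],s,[.447,.413,59,.03]))
print("expect corners",proj("wrist",np.c_[(np.vstack([OUT,[[0,32],[0,-32]]])/1000)@np.array([[np.cos(1.03),np.sin(1.03)],[-np.sin(1.03),np.cos(1.03)]])+[.4463,.4134],np.full(8,.03)],s)*1.5)
R=s["tcp_rot"]
for sgn in(1,-1): print("tip",proj("wrist",[s["position"]+R@[0,sgn*.0155,-h] for h in(0,.02,.04)],s)*1.5)
im=capture("side")[:,:,::-1].copy()
u=proj("side",s["position"])[0].astype(int);print(u)
c=im[max(0,u[1]-80):u[1]+40,max(0,u[0]-80):u[0]+80];cv2.imwrite("pics/side2.png",cv2.resize(c,(800,600*c.shape[0]//120),interpolation=cv2.INTER_CUBIC))
E
```

```text
(array([ 0.4462,  0.4132, 58.9901,  0.0313]), np.float64(0.8612044980442022))
(array([ 0.4481,  0.4156, 59.1042,  0.0245]), np.float64(0.9840840476216499))
expect corners [[442.2558 455.2265]
 [305.4282 454.4927]
 [292.2971 260.7462]
 [322.0478 230.0034]
 [427.0341 230.4561]
 [456.6188 261.4836]
 [450.898  355.5302]
 [297.36   354.7665]]
tip [[411.342  336.5438]
 [414.7827 354.4387]
 [418.9157 376.1406]]
tip [[344.3401 336.5058]
 [341.1439 354.4047]
 [337.3028 376.115 ]]
[209 145]
```

View pics/side2.png

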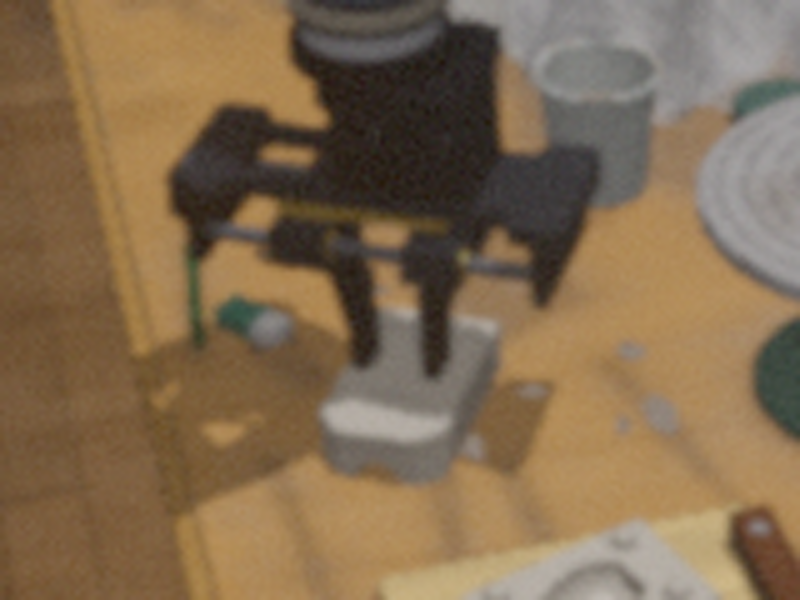

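```bash
python3 - <<'E'
from h import *
s=np.load("s1.npy",allow_pickle=True).item();R=s["tcp_rot"]
for h in(0,.01,.02,.025,.03):
  print(h,(proj("wrist",[s["position"]+R@[x,y,-h] for x in(0,.0095) for y in(-.0435,.0435,-.0585)],s)*1.5).round().tolist())
a=cv2.imread("pics/w1.png")[210:310,120:370]
cv2.imwrite("pics/w1c.png",cv2.resize(a,(800,320),interpolation=cv2.INTER_CUBIC))
E
```

```text
0 [[285.0, 336.0], [471.0, 336.0], [254.0, 335.0], [284.0, 317.0], [472.0, 317.0], [253.0, 317.0]]
0.01 [[281.0, 344.0], [475.0, 344.0], [249.0, 344.0], [279.0, 324.0], [477.0, 325.0], [247.0, 324.0]]
0.02 [[276.0, 353.0], [480.0, 354.0], [243.0, 353.0], [274.0, 333.0], [482.0, 333.0], [241.0, 332.0]]
0.025 [[274.0, 358.0], [482.0, 358.0], [240.0, 357.0], [272.0, 337.0], [484.0, 337.0], [237.0, 337.0]]
0.03 [[271.0, 363.0], [485.0, 364.0], [236.0, 362.0], [269.0, 342.0], [487.0, 342.0], [234.0, 341.0]]
```

View pics/w1c.png

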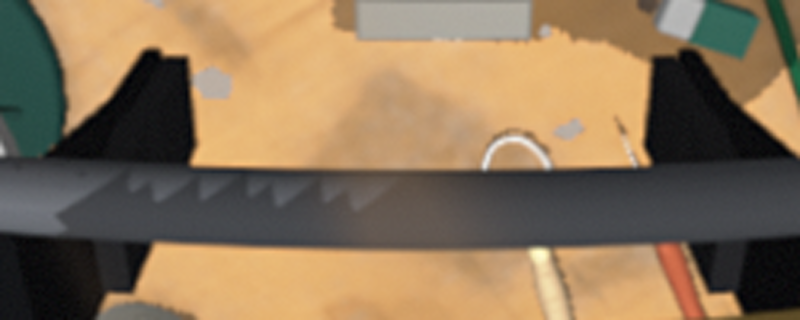

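The tips in free air (crop (190,50), (652,55)) sit where points about 25 mm behind the nominal TCP would project. The side view agrees: the tips are level with the block's back. So the real fingertips are about 25 mm short of the reported TCP. I'll open, go lower and watch the force.

{"fn": "drive_tool", "kwargs": {
  "motion": [
    [[0,0,-10],[0,0,0]],
    [[0,0,0],[0,0,0]],
    [[0,0,0],[0,0,0]],
    [[0,0,0],[0,0,0]],
    [[0,0,0],[0,0,0]]
  ],
  "gripper": 1
}}

```text
time_s: 3.1
position: [0.4452, 0.4149, 0.0165]
tcp_rot: [[-0.511, -0.859, -0.0], [-0.859, 0.511, -0.0], [0.0, 0.0, -1.0]]
force: [1.0, 0.1, 0.6]
opening: 0.635
grasp_force: 0.0
```

{"fn": "drive_tool", "kwargs": {
  "motion": [
    [[0,0,0],[0,0,0]],
    [[0,0,0],[0,0,0]],
    [[0,0,0],[0,0,0]],
    [[0,0,8],[0,0,0]],
    [[0,0,4],[0,0,0]]
  ]
}}

```text
time_s: 3.6
position: [0.4449, 0.4148, 0.0039]
tcp_rot: [[-0.511, -0.859, -0.001], [-0.859, 0.511, -0.0], [0.001, 0.0, -1.0]]
force: [-0.5, -0.3, 0.2]
opening: 0.985
grasp_force: 0.0
```

{"fn": "drive_tool", "kwargs": {
  "motion": [
    [[0,0,4],[0,0,0]],
    [[0,0,3],[0,0,0]],
    [[0,0,3],[0,0,0]]
  ]
}}

```text
time_s: 3.9
position: [0.4452, 0.4149, -0.0058]
tcp_rot: [[-0.511, -0.859, -0.0], [-0.859, 0.511, -0.0], [0.0, 0.0, -1.0]]
force: [-0.1, 0.2, -0.1]
opening: 1.001
grasp_force: 0.0
```

{"fn": "drive_tool", "kwargs": {
  "motion": [
    [[0,0,3],[0,0,0]],
    [[0,0,3],[0,0,0]],
    [[0,0,3],[0,0,0]],
    [[0,0,0],[0,0,0]]
  ]
}}

```text
time_s: 4.3
position: [0.445, 0.4148, -0.0148]
tcp_rot: [[-0.511, -0.859, -0.001], [-0.859, 0.511, -0.0], [0.001, 0.0, -1.0]]
force: [-0.7, -0.6, -0.2]
opening: 1.002
grasp_force: 0.0
```

{"fn": "drive_tool", "kwargs": {
  "motion": [
    [[0,0,0],[0,0,0]],
    [[0,0,0],[0,0,0]],
    [[0,0,0],[0,0,0]],
    [[0,0,0],[0,0,0]],
    [[0,0,0],[0,0,0]]
  ],
  "gripper": 0
}}

```text
time_s: 4.8
position: [0.4457, 0.4151, -0.0142]
tcp_rot: [[-0.511, -0.86, 0.001], [-0.86, 0.511, 0.0], [-0.001, -0.001, -1.0]]
force: [0.1, 0.1, -0.3]
opening: 0.732
grasp_force: 30.0
```

```bash
python3 -c "
from h import *
s=read_state()
p=s['position']+[0,0,.12]
plan((.584,.2465,.12),107.5,p0=p,R0=yawR(149.2),step=40)"
```

```text
[[12.3, -34.2, -2.4], [0.0, 0.0, 0.1213]]
[[8.1, -35.4, -2.4], [0.0, 0.0, 0.1213]]
[[3.8, -36.1, -2.4], [0.0, 0.0, 0.1213]]
[[-0.6, -36.3, -2.4], [0.0, 0.0, 0.1213]]
[[-5.0, -36.0, -2.4], [0.0, 0.0, 0.1213]]
[[-9.4, -35.1, -2.4], [0.0, 0.0, 0.1213]]
```

{"fn": "drive_tool", "kwargs": {
  "motion": [
    [[0,0,-10],[0,0,0]],
    [[0,0,-25],[0,0,0]],
    [[0,0,-35],[0,0,0]],
    [[0,0,-35],[0,0,0]],
    [[0,0,-30],[0,0,0]]
  ]
}}

```text
time_s: 5.3
position: [0.4447, 0.4149, 0.1224]
tcp_rot: [[-0.511, -0.859, -0.0], [-0.859, 0.511, -0.0], [0.0, 0.0, -1.0]]
force: [0.8, 0.4, -3.2]
opening: 0.73
grasp_force: 30.0
```

Lifted; the weight reads on the force sensor.

{"fn": "drive_tool", "kwargs": {
  "motion": [
    [[12.3,-34.2,0],[0,0,0.1213]],
    [[8.1,-35.4,0],[0,0,0.1213]],
    [[3.8,-36,0],[0,0,0.1213]],
    [[-0.6,-36.3,0],[0,0,0.1213]],
    [[-5,-36,0],[0,0,0.1213]]
  ]
}}

```text
time_s: 5.8
position: [0.5601, 0.2735, 0.1207]
tcp_rot: [[-0.912, -0.41, -0.002], [-0.41, 0.912, -0.0], [0.002, 0.001, -1.0]]
force: [0.3, 0.8, -3.2]
opening: 0.73
grasp_force: 30.0
```

{"fn": "drive_tool", "kwargs": {
  "motion": [
    [[-9.4,-35,0],[0,0,0.1213]],
    [[0,0,0],[0,0,0]],
    [[0,0,0],[0,0,0]]
  ]
}}

```text
time_s: 6.1
position: [0.583, 0.2458, 0.1204]
tcp_rot: [[-0.954, -0.3, -0.002], [-0.3, 0.954, 0.0], [0.002, 0.001, -1.0]]
force: [-1.0, 0.6, -3.0]
opening: 0.731
grasp_force: 30.0
```

```bash
python3 - <<'E'
from h import *
s=read_state();im=capture("wrist")[:,:,::-1].copy();np.save("s3.npy",s,allow_pickle=True)
print(s["position"],s["tcp_rot"],s["force"],s["opening"],s["grasp_force"])
cv2.imwrite("pics/w3.png",im)
cv2.imwrite("pics/w3b.png",cv2.resize(im[:280,100:420],(686,600),interpolation=cv2.INTER_CUBIC))
E
```

```text
[0.583  0.2458 0.1204] [[-0.9539 -0.3001 -0.002 ]
 [-0.3001  0.9539  0.0002]
 [ 0.0019  0.0008 -1.    ]] [-0.9924  0.5559 -3.011 ] 0.7305360158223391 29.998910129070282
```

View pics/w3b.png

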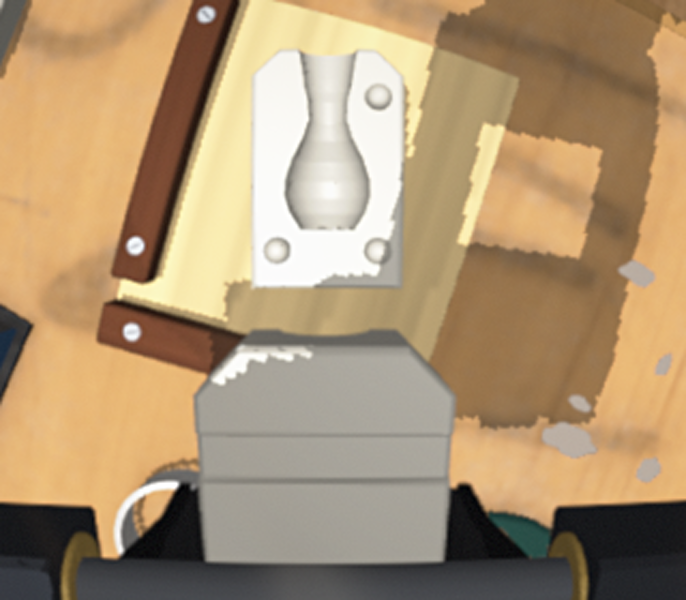

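The wrist view shows the base with domes at crop (377,97), (277,250) and (377,250). The held half's mouth end is at (243,346)-(408,346), with shoulders at (195,397) and (455,397). Both are well aligned.

```bash
python3 - <<'E'
from h import *
s=np.load("s3.npy",allow_pickle=True).item();p,R=s["position"],s["tcp_rot"]
sc=lambda a:np.array(a)/2.143+[100,0]-.27
b1,e1=fit("wrist",sc([[377,97],[277,250],[377,250]]),[.48,.213,17.5],.0475,[[-30,21],[36,-21],[36,21]],s)
b2,e2=fit("wrist",sc([[254,287],[401,286],[253,75],[403,76],[284,51],[374,50]]),[.48,.213,17.5],.042,[[52,-32],[52,32],[-40,-32],[-40,32],[-52,-20],[-52,20]],s)
print("base",b1,e1,b2,e2)
for dz in(.0425,.0445):
  t,e=fit("wrist",sc([[243,346],[408,346],[195,397],[455,397]]),[p[0],p[1],17.5],p[2]+dz,[[-52,-20],[-52,20],[-40,-32],[-40,32]],s)
  off=R.T@np.r_[t[:2]-p[:2],0];print("top",t,e,"tool offset mm",off*1000)
print(np.degrees(np.arctan2(R[1,1],R[0,1]))-90)
E
```

```text
base [ 0.4811  0.2142 17.6104] 1.1443483350145627 [ 0.4807  0.2148 17.3588] 1.583166953670883
top [ 0.5841  0.2459 17.4749] 0.8505576595975697 tool offset mm [-1.0183 -0.239  -0.0021]
top [ 0.5837  0.2458 17.4746] 1.382336775931094 tool offset mm [-0.6004 -0.2429 -0.0013]
17.460845445547506
```

{"fn": "drive_tool", "kwargs": {
  "motion": [
    [[36,0.3,0],[0,0,0]],
    [[36,0.3,0],[0,0,0]],
    [[35.7,0.3,10],[0,0,0]],
    [[0,0,32],[0,0,0]],
    [[0,0,30],[0,0,0]]
  ]
}}

```text
time_s: 6.65
position: [0.4786, 0.2163, 0.0491]
tcp_rot: [[-0.953, -0.304, 0.001], [-0.304, 0.953, 0.001], [-0.001, 0.0, -1.0]]
force: [0.3, 0.1, -3.8]
opening: 0.73
grasp_force: 30.0
```

{"fn": "drive_tool", "kwargs": {
  "motion": [
    [[0,0,0],[0,0,0]],
    [[0,0,0],[0,0,0]],
    [[0,0,0],[0,0,0]]
  ]
}}

```text
time_s: 6.95
position: [0.4815, 0.216, 0.05]
tcp_rot: [[-0.953, -0.303, 0.002], [-0.303, 0.953, 0.001], [-0.003, -0.0, -1.0]]
force: [0.4, -0.4, -2.8]
opening: 0.735
grasp_force: 30.0
```

```bash
python3 - <<'E'
from h import *
s=read_state();R=s["tcp_rot"];d=np.r_[.4800,.2143,.0455]-s["position"]
print(s["position"],R,s["force"],"todo tool mm",R.T@d*1000)
im=capture("side")[:,:,::-1].copy();cv2.imwrite("pics/s4.png",im)
u=proj("side",[.48,.214,.05])[0].astype(int);c=im[u[1]-60:u[1]+60,u[0]-80:u[0]+80];cv2.imwrite("pics/s4b.png",cv2.resize(c,(800,600),interpolation=cv2.INTER_CUBIC))
E
```

```text
[0.4815 0.216  0.05  ] [[-0.9531 -0.3027  0.0025]
 [-0.3027  0.9531  0.0006]
 [-0.0026 -0.0002 -1.    ]] [ 0.393  -0.3567 -2.8197] todo tool mm [ 1.9766 -1.1229  4.4574]
```

View pics/s4b.png

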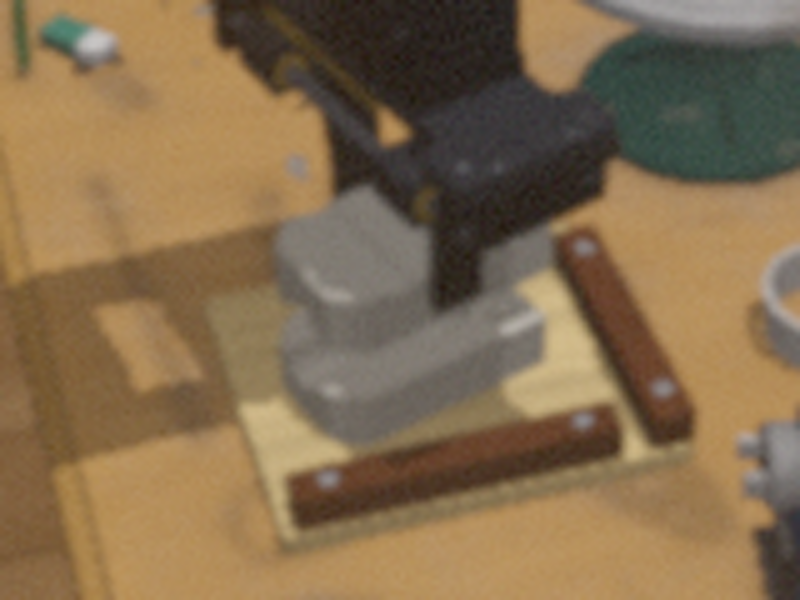

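Side view: the held half hovers level over the base, mouth over mouth (crop (330,270) over (340,380)). Small correction, then down.

{"fn": "drive_tool", "kwargs": {
  "motion": [
    [[1,-0.6,4],[0,0,0]],
    [[1,-0.5,4],[0,0,0]],
    [[0,0,3],[0,0,0]],
    [[0,0,0],[0,0,0]],
    [[0,0,0],[0,0,0]]
  ]
}}

```text
time_s: 7.5
position: [0.4789, 0.2134, 0.0375]
tcp_rot: [[-0.953, -0.301, -0.0], [-0.301, 0.953, -0.0], [0.0, 0.0, -1.0]]
force: [-0.2, -0.4, -3.2]
opening: 0.733
grasp_force: 30.0
```

{"fn": "drive_tool", "kwargs": {
  "motion": [
    [[0,0,0],[0,0,0]],
    [[0,0,0],[0,0,0]]
  ]
}}

```text
time_s: 7.7
position: [0.4791, 0.2135, 0.0377]
tcp_rot: [[-0.953, -0.302, 0.0], [-0.302, 0.953, 0.0], [-0.0, -0.0, -1.0]]
force: [-0.5, -0.2, -2.3]
opening: 0.733
grasp_force: 30.0
```

{"fn": "drive_tool", "kwargs": {
  "motion": [
    [[-1,0.5,0],[0,0,0]],
    [[0,0,2],[0,0,0]],
    [[0,0,2],[0,0,0]],
    [[0,0,1],[0,0,0]],
    [[0,0,0],[0,0,0]]
  ]
}}

```text
time_s: 8.2
position: [0.4795, 0.2142, 0.0324]
tcp_rot: [[-0.953, -0.302, -0.001], [-0.302, 0.953, -0.0], [0.001, 0.0, -1.0]]
force: [-0.7, 0.2, -3.0]
opening: 0.735
grasp_force: 30.0
```

{"fn": "drive_tool", "kwargs": {
  "motion": [
    [[0,0,1],[0,0,0]],
    [[0,0,1],[0,0,0]],
    [[0,0,0],[0,0,0]]
  ]
}}

```text
time_s: 8.5
position: [0.4797, 0.2142, 0.0305]
tcp_rot: [[-0.953, -0.302, -0.0], [-0.302, 0.953, -0.0], [0.0, -0.0, -1.0]]
force: [-0.4, 0.3, -2.4]
opening: 0.73
grasp_force: 30.0
```

{"fn": "drive_tool", "kwargs": {
  "motion": [
    [[0,0,1],[0,0,0]],
    [[0,0,1],[0,0,0]],
    [[0,0,0.5],[0,0,0]],
    [[0,0,0],[0,0,0]]
  ]
}}

```text
time_s: 8.9
position: [0.4797, 0.2143, 0.0281]
tcp_rot: [[-0.953, -0.302, -0.0], [-0.302, 0.953, -0.0], [0.0, 0.0, -1.0]]
force: [0.1, 0.1, -3.0]
opening: 0.732
grasp_force: 30.0
```

{"fn": "drive_tool", "kwargs": {
  "motion": [
    [[0,0,0.7],[0,0,0]],
    [[0,0,0.7],[0,0,0]],
    [[0,0,0],[0,0,0]]
  ]
}}

```text
time_s: 9.2
position: [0.4798, 0.2143, 0.0278]
tcp_rot: [[-0.953, -0.302, 0.001], [-0.302, 0.953, 0.0], [-0.0, -0.0, -1.0]]
force: [-2.1, 0.4, 5.5]
opening: 0.734
grasp_force: 30.0
```

Seated: contact at z = 0.0278, where expected, with free lowering over the domes. Now turn the closed mould square and slide it to about 12 mm from both stops.

```bash
python3 - <<'E'
from h import *
p=np.array([.4798,.2143,.0278])
s=read_state();print(np.degrees(np.arctan2(s["tcp_rot"][1,1],s["tcp_rot"][0,1]))-90,s["moment"])
plan(p+[.0192,-.0210,0],90,p0=p,R0=yawR(107.57),step=4)
E
```

```text
17.563827784752263 [-0.1078  0.2967 -0.0144]
[[-1.5, -3.2, 0.0], [0.0, 0.0, 0.0383]]
[[-1.6, -3.2, 0.0], [0.0, 0.0, 0.0383]]
[[-1.7, -3.1, 0.0], [0.0, 0.0, 0.0383]]
[[-1.9, -3.0, 0.0], [0.0, 0.0, 0.0383]]
[[-2.0, -3.0, 0.0], [0.0, 0.0, 0.0383]]
[[-2.1, -2.9, 0.0], [0.0, 0.0, 0.0383]]
[[-2.2, -2.8, 0.0], [0.0, 0.0, 0.0383]]
[[-2.3, -2.7, 0.0], [0.0, 0.0, 0.0383]]
```

{"fn": "drive_tool", "kwargs": {
  "motion": [
    [[-1.5,-3.2,0],[0,0,0.0383]],
    [[-1.6,-3.2,0],[0,0,0.0383]],
    [[-1.7,-3.1,0],[0,0,0.0383]],
    [[-1.9,-3,0],[0,0,0.0383]],
    [[-2,-3,0],[0,0,0.0383]]
  ]
}}

```text
time_s: 9.7
position: [0.4921, 0.202, 0.0278]
tcp_rot: [[-0.994, -0.113, 0.001], [-0.113, 0.994, 0.001], [-0.001, 0.001, -1.0]]
force: [-1.1, 3.0, 4.4]
opening: 0.731
grasp_force: 30.0
```

{"fn": "drive_tool", "kwargs": {
  "motion": [
    [[-2.1,-2.9,0],[0,0,0.0383]],
    [[-2.2,-2.8,0],[0,0,0.0383]],
    [[-2.3,-2.7,0],[0,0,0.0383]],
    [[0,0,0],[0,0,0]],
    [[0,0,0],[0,0,0]]
  ]
}}

```text
time_s: 10.2
position: [0.4998, 0.1936, 0.0278]
tcp_rot: [[-1.0, 0.0, 0.002], [0.0, 1.0, 0.001], [-0.002, 0.001, -1.0]]
force: [-0.7, 1.5, 5.0]
opening: 0.735
grasp_force: 30.0
```

```bash
python3 - <<'E'
from h import *
s=read_state();print(s["position"],s["tcp_rot"],s["force"],s["moment"])
im=capture("top")[:,:,::-1].copy();cv2.imwrite("pics/t5.png",im)
c=im[140:230,215:305];im2=capture("side")[:,:,::-1];u=proj("side",[.495,.2,.05])[0].astype(int);d=im2[u[1]-45:u[1]+45,u[0]-45:u[0]+45]
cv2.imwrite("pics/t5b.png",cv2.resize(np.hstack([c,d]),(800,400),interpolation=cv2.INTER_CUBIC))
E
```

```text
[0.4998 0.1936 0.0278] [[-1.      0.0001  0.0019]
 [ 0.0001  1.      0.0006]
 [-0.0019  0.0006 -1.    ]] [-0.7426  1.4678  5.0086] [-0.013  0.184 -0.142]
```

View pics/t5b.png

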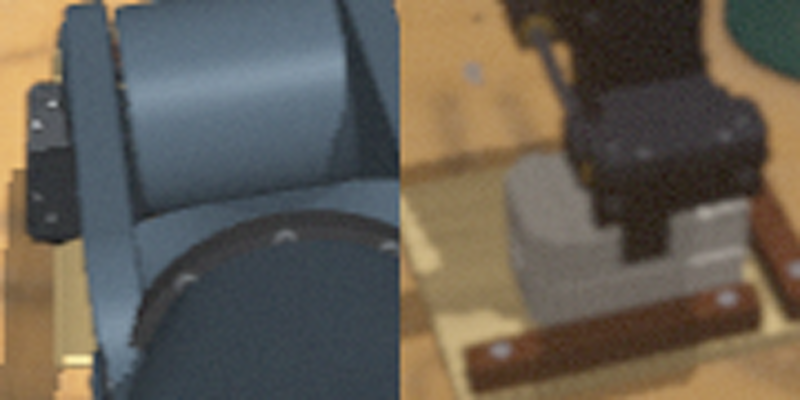

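The side view shows the two halves closed flush and square to the board, a small gap left to both stops (crop (540,320), (745,250)). Slide towards the corner now.

{"fn": "drive_tool", "kwargs": {
  "motion": [
    [[-2.5,-3,0],[0,0,0]],
    [[-2.5,-3,0],[0,0,0]],
    [[-2,-2,0],[0,0,0]],
    [[-1,-1,0],[0,0,0]],
    [[0,0,0],[0,0,0]]
  ]
}}

```text
time_s: 10.8
position: [0.5066, 0.1849, 0.0278]
tcp_rot: [[-1.0, 0.0, -0.0], [0.0, 1.0, 0.001], [0.0, 0.001, -1.0]]
force: [-2.4, 3.0, 7.0]
opening: 0.73
grasp_force: 30.0
```

{"fn": "drive_tool", "kwargs": {
  "motion": [
    [[-1,0,0],[0,0,0]],
    [[-1,0,0],[0,0,0]],
    [[-1,0,0],[0,0,0]],
    [[0,0,0],[0,0,0]]
  ]
}}

```text
time_s: 11.2
position: [0.5078, 0.1846, 0.0278]
tcp_rot: [[-1.0, -0.001, -0.004], [-0.001, 1.0, -0.0], [0.004, -0.0, -1.0]]
force: [-6.0, 2.4, 8.5]
opening: 0.731
grasp_force: 30.0
```

{"fn": "drive_tool", "kwargs": {
  "motion": [
    [[0,-1,0],[0,0,0]],
    [[0,-1,0],[0,0,0]],
    [[0,-1,0],[0,0,0]],
    [[0,-1,0],[0,0,0]],
    [[0,0,0],[0,0,0]]
  ]
}}

```text
time_s: 11.7
position: [0.5095, 0.1822, 0.0278]
tcp_rot: [[-1.0, 0.001, 0.0], [0.001, 1.0, 0.003], [-0.0, 0.003, -1.0]]
force: [-3.9, 8.1, 7.0]
opening: 0.733
grasp_force: 30.0
```

{"fn": "drive_tool", "kwargs": {
  "motion": [
    [[0,-1,0],[0,0,0]],
    [[0,-1,0],[0,0,0]],
    [[0,0,0],[0,0,0]]
  ]
}}

```text
time_s: 12.0
position: [0.5095, 0.1818, 0.0279]
tcp_rot: [[-1.0, 0.001, 0.001], [0.001, 1.0, 0.005], [-0.001, 0.005, -1.0]]
force: [-3.7, 12.3, 6.6]
opening: 0.73
grasp_force: 30.0
```

{"fn": "drive_tool", "kwargs": {
  "motion": [
    [[-1,0,0],[0,0,0]],
    [[-1,0,0],[0,0,0]],
    [[-1,0,0],[0,0,0]],
    [[0,0,0],[0,0,0]]
  ]
}}

```text
time_s: 12.4
position: [0.5093, 0.1818, 0.0279]
tcp_rot: [[-1.0, 0.001, -0.006], [0.001, 1.0, 0.005], [0.006, 0.005, -1.0]]
force: [-8.1, 13.2, 11.9]
opening: 0.731
grasp_force: 30.0
```

{"fn": "drive_tool", "kwargs": {
  "motion": [
    [[-1,0,0],[0,0,0]],
    [[-1,0,0],[0,0,0]],
    [[0,0,0],[0,0,0]]
  ]
}}

```text
time_s: 12.7
position: [0.5094, 0.1818, 0.0279]
tcp_rot: [[-1.0, 0.001, -0.009], [0.001, 1.0, 0.004], [0.009, 0.004, -1.0]]
force: [-11.0, 13.9, 13.5]
opening: 0.735
grasp_force: 30.0
```

Both stops are engaged. The tool leans about 0.5° under the push, so I'll counter that and push a little more in x.

{"fn": "drive_tool", "kwargs": {
  "motion": [
    [[-1,0,0],[0.002,-0.004,0]],
    [[-1,0,0],[0.002,-0.005,0]],
    [[0,0,0],[0,0,0]],
    [[0,0,0],[0,0,0]]
  ]
}}

```text
time_s: 13.1
position: [0.5102, 0.1818, 0.0278]
tcp_rot: [[-1.0, 0.001, -0.002], [0.001, 1.0, 0.0], [0.002, 0.0, -1.0]]
force: [-12.1, 12.9, 14.9]
opening: 0.732
grasp_force: 30.0
```

```bash
python3 - <<'E'
from h import *
s=read_state();print(s["position"],s["tcp_rot"],s["force"],s["moment"])
im=capture("wrist")[:,:,::-1].copy();np.save("s6.npy",s,allow_pickle=True);cv2.imwrite("pics/w6.png",im)
im2=capture("side")[:,:,::-1];u=proj("side",[.511,.18,.04])[0].astype(int);d=im2[u[1]-45:u[1]+45,u[0]-45:u[0]+45]
cv2.imwrite("pics/w6b.png",np.hstack([cv2.resize(im[:240,116:376],(433,400),interpolation=cv2.INTER_CUBIC),cv2.resize(d,(367,400),interpolation=cv2.INTER_CUBIC)]))
E
```

```text
[0.5102 0.1818 0.0278] [[-1.      0.0007 -0.0023]
 [ 0.0007  1.      0.0002]
 [ 0.0023  0.0002 -1.    ]] [-12.1396  12.9144  14.9423] [2.4256 2.0244 0.2261]
```

View pics/w6b.png

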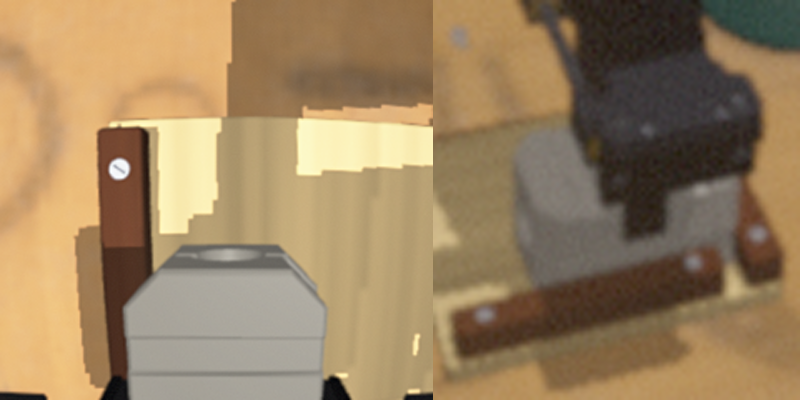

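{"fn": "drive_tool", "kwargs": {
  "motion": [
    [[-1,-0.6,0],[0.001,-0.001,0]],
    [[-1,-0.6,0],[0.001,-0.001,0]],
    [[-1,-0.6,0],[0,-0.001,0]],
    [[0,0,0],[0,0,0]],
    [[0,0,0],[0,0,0]]
  ]
}}

```text
time_s: 13.7
position: [0.5111, 0.1817, 0.0278]
tcp_rot: [[-1.0, 0.002, -0.003], [0.002, 1.0, 0.0], [0.003, 0.0, -1.0]]
force: [-15.1, 19.3, 17.4]
opening: 0.731
grasp_force: 30.0
```

{"fn": "drive_tool", "kwargs": {
  "motion": [
    [[0,0,0],[0,0,0]],
    [[0,0,0],[0,0,0]],
    [[0,0,0],[0,0,0]],
    [[0,0,0],[0,0,0]],
    [[0,0,0],[0,0,0]]
  ]
}}

```text
time_s: 14.2
position: [0.5112, 0.1817, 0.0278]
tcp_rot: [[-1.0, 0.002, -0.003], [0.002, 1.0, 0.0], [0.003, 0.0, -1.0]]
force: [-15.1, 19.3, 17.4]
opening: 0.733
grasp_force: 30.0
```

{"fn": "drive_tool", "kwargs": {
  "motion": [
    [[-1,0.5,0],[0,-0.001,0]],
    [[-1,0.5,-0.2],[0,-0.001,0]],
    [[-1,0,-0.2],[0,-0.001,0]],
    [[0,0,0],[0,0,0]],
    [[0,0,0],[0,0,0]]
  ]
}}

```text
time_s: 14.7
position: [0.5126, 0.1817, 0.0278]
tcp_rot: [[-1.0, 0.001, -0.003], [0.001, 1.0, -0.001], [0.003, -0.001, -1.0]]
force: [-16.0, 16.2, 16.6]
opening: 0.734
grasp_force: 30.0
```

{"fn": "drive_tool", "kwargs": {
  "motion": [
    [[-1,0,-0.1],[0,-0.001,0]],
    [[-1,0,-0.1],[0,-0.001,0]],
    [[0,0,0],[0,0,0]],
    [[0,0,0],[0,0,0]]
  ]
}}

```text
time_s: 15.1
position: [0.5126, 0.1817, 0.0278]
tcp_rot: [[-1.0, 0.0, -0.005], [0.0, 1.0, -0.002], [0.005, -0.002, -1.0]]
force: [-19.2, 15.8, 17.7]
opening: 0.732
grasp_force: 30.0
```

{"fn": "drive_tool", "kwargs": {
  "motion": [
    [[0,1.2,-0.3],[0,0,0]],
    [[0,1.2,-0.3],[0,0,0]],
    [[-1,0,0],[0,-0.001,0]],
    [[-1,0,0],[0,-0.001,0]],
    [[0,0,0],[0,0,0]]
  ]
}}

```text
time_s: 15.6
position: [0.5143, 0.1817, 0.0278]
tcp_rot: [[-1.0, -0.001, -0.004], [-0.001, 1.0, -0.005], [0.004, -0.005, -1.0]]
force: [-18.9, 7.8, 16.0]
opening: 0.734
grasp_force: 30.0
```

{"fn": "drive_tool", "kwargs": {
  "motion": [
    [[0,0,0],[0,0,0]],
    [[0,0,0],[0,0,0]]
  ]
}}

```text
time_s: 15.8
position: [0.5143, 0.1817, 0.0278]
tcp_rot: [[-1.0, -0.001, -0.004], [-0.001, 1.0, -0.005], [0.004, -0.005, -1.0]]
force: [-17.9, 8.2, 15.8]
opening: 0.733
grasp_force: 30.0
```

```bash
python3 - <<'E'
from h import *
s=read_state();print(s["position"],s["force"],s["moment"])
im=capture("wrist")[:,:,::-1].copy();a=cv2.imread("pics/w6.png")
# shift of held mould in wrist view between then and now = slip in grip (fingers fixed)
g=lambda i:np.float32(cv2.cvtColor(i,cv2.COLOR_BGR2GRAY)[150:225,185:320])
print("held shift px",cv2.phaseCorrelate(g(a),g(im),cv2.createHanningWindow((135,75),cv2.CV_32F)))
g2=lambda i:np.float32(cv2.cvtColor(i,cv2.COLOR_BGR2GRAY)[70:135,160:210])
print("stop shift px",cv2.phaseCorrelate(g2(a),g2(im)), "px per 2.4mm:",proj("wrist",[[.43,.14,.03],[.4276,.14,.03]],s))
E
```

```text
[0.5143 0.1817 0.0278] [-17.9478   8.2349  15.7782] [2.0204 3.0093 0.4388]
held shift px ((0.6057458856058133, 0.025853795195672546), 1.021652896080488)
stop shift px ((0.731573606205, -6.1640436360674045), 0.7407443102200826) px per 2.4mm: [[186.1553  99.5271]
 [186.1078  95.826 ]]
```

```bash
python3 - <<'E'
from h import *
s=np.load("s3.npy",allow_pickle=True).item()
sc=lambda a:np.array(a)/2.143+[100,0]-.27
print("far face s3",toplane("wrist",sc([[110,302],[240,337]]),.032,s))
print("side face s3",toplane("wrist",sc([[157,275],[238,10]]),.032,s))
print("board near-left corner s3",toplane("wrist",sc([[518,78],[434,358]]),.012,s))
t=cv2.imread("pics/top0.png")
# top image: far stop near edge (bottom of dark bar) sub-pixel, column profile
g=cv2.cvtColor(t,cv2.COLOR_BGR2GRAY).astype(float)
for c in(245,255,265): 
    col=g[145:168,c-2:c+3].mean(1);print(c,col.round().astype(int).tolist())
for c in (240,255,270):
    col=g[212:232,c-2:c+3].mean(1);print(c,col.round().astype(int).tolist())
# now: front board edge in wrist
s=read_state();im=capture("wrist")[:,:,::-1];g=cv2.cvtColor(im.copy(),cv2.COLOR_BGR2GRAY).astype(float)
for c in(215,240): 
    col=g[50:100,c-2:c+3].mean(1);d=np.diff(col);print(c,50+np.argsort(-abs(d))[:4],d[np.argsort(-abs(d))[:4]])
print([ (r,toplane("wrist",[[230,r]],.012,s)[0][:2]) for r in(64,66,68,70)])
E
```

```text
far face s3 [[0.5652 0.1376 0.032 ]
 [0.5637 0.2001 0.032 ]]
side face s3 [[0.5474 0.1561 0.032 ]
 [0.4216 0.1549 0.032 ]]
board near-left corner s3 [[0.4051 0.2863 0.012 ]
 [0.5492 0.2905 0.012 ]]
245 [150, 140, 134, 137, 85, 73, 95, 129, 118, 94, 76, 71, 36, 114, 207, 206, 206, 206, 206, 206, 205, 206, 206]
255 [163, 161, 157, 151, 76, 71, 77, 78, 74, 75, 74, 66, 35, 114, 207, 208, 207, 208, 207, 208, 208, 207, 207]
265 [161, 161, 161, 155, 67, 69, 73, 75, 72, 73, 72, 60, 40, 131, 142, 203, 203, 203, 201, 199, 199, 197, 198]
240 [203, 202, 202, 202, 204, 203, 204, 203, 203, 201, 115, 162, 162, 162, 160, 154, 144, 138, 137, 141]
255 [191, 128, 163, 209, 208, 209, 209, 208, 208, 209, 104, 169, 167, 164, 158, 150, 144, 144, 145, 149]
270 [194, 193, 193, 194, 194, 194, 193, 193, 194, 196, 92, 154, 154, 155, 157, 158, 162, 163, 164, 165]
215 [65 66 64 50] [30.4 10.   9.8  3.4]
240 [64 65 62 50] [52.6 20.2 -7.  -2.4]
[(64, array([0.4051, 0.1667])), (66, array([0.4066, 0.1667])), (68, array([0.408 , 0.1667])), (70, array([0.4094, 0.1667]))]
```

```bash
python3 - <<'E'
from h import *
for r,z in((158.0,.012),(158.5,.012),(156.5,.032),(221.5,.012),(222.5,0)): print(r,z,toplane("top",[[255,r]],z)[0])
s=np.load("s3.npy",allow_pickle=True).item()
sc=lambda a:np.array(a)/2.143+[100,0]-.27
print("far s3",toplane("wrist",sc([[110,302],[240,337]]),.012,s),"side",toplane("wrist",sc([[157,275],[238,10]]),.012,s))
E
```

```text
158.0 0.012 [0.5644 0.2172 0.012 ]
158.5 0.012 [0.5632 0.2172 0.012 ]
156.5 0.032 [0.5648 0.2169 0.032 ]
221.5 0.012 [0.4059 0.2173 0.012 ]
222.5 0 [0.4035 0.2175 0.    ]
far s3 [[0.5691 0.1315 0.012 ]
 [0.5676 0.1985 0.012 ]] side [[0.5501 0.1514 0.012 ]
 [0.4153 0.1501 0.012 ]]
```

{"fn": "drive_tool", "kwargs": {
  "motion": [
    [[-1,0,0],[0,-0.001,0]],
    [[-1,0,0],[0,-0.001,0]],
    [[-1,0,0],[0,-0.001,0]],
    [[0,0,0],[0,0,0]],
    [[0,0,0],[0,0,0]]
  ]
}}

```text
time_s: 16.4
position: [0.5144, 0.1816, 0.0278]
tcp_rot: [[-1.0, -0.001, -0.007], [-0.001, 1.0, -0.005], [0.007, -0.005, -1.0]]
force: [-22.2, 7.8, 19.3]
opening: 0.732
grasp_force: 30.0
```

Contact at the far stop is now solid (x holds while the force rises). Restore the side push and level the tool.

{"fn": "drive_tool", "kwargs": {
  "motion": [
    [[0,-1,-0.3],[0,-0.002,0]],
    [[0,-1,-0.3],[0,-0.002,0]],
    [[0.5,-0.7,-0.2],[0,0,0]],
    [[0,0,0],[0,0,0]],
    [[0,0,0],[0,0,0]]
  ]
}}

```text
time_s: 16.9
position: [0.5148, 0.1815, 0.0278]
tcp_rot: [[-1.0, 0.0, -0.001], [0.0, 1.0, -0.002], [0.001, -0.002, -1.0]]
force: [-19.2, 17.3, 11.4]
opening: 0.733
grasp_force: 30.0
```

{"fn": "drive_tool", "kwargs": {
  "motion": [
    [[0,0,0],[0,0,0]],
    [[0,0,0],[0,0,0]],
    [[0,0,0],[0,0,0]]
  ]
}}

```text
time_s: 17.2
position: [0.5148, 0.1815, 0.0279]
tcp_rot: [[-1.0, 0.0, -0.001], [0.0, 1.0, -0.002], [0.001, -0.002, -1.0]]
force: [-18.8, 17.5, 12.5]
opening: 0.731
grasp_force: 30.0
```

```bash
python3 - <<'E'
from h import *
s=read_state();print(s["position"],s["force"],s["moment"],s["grasp_force"])
print(hand_in())
E
```

```text
[0.5148 0.1815 0.0279] [-18.838   17.4656  12.5137] [3.4611 3.4698 0.5026] 30.033729672431946
the job is handed in; nothing more can be done
None
```

The mould is closed and, by force and position readings, home in the corner. The arm still grips the top half and pushes about 19 N into the far stop and 17 N into the side stop. I handed it in at about 17 s; I had no pictures left to check the final contact by eye, and no verdict came back.

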